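# Post the transformer in the gated drop box

### The arm

A 6-joint arm with a two-finger parallel gripper is mounted at the origin on a cart in front of the work surface, level with it; the furniture and walls round the work are solid. World frame = base frame: x ahead of the robot, y to its left, z up, the work surface at z = 0. Lengths are in mm, angles in rad, forces in N, time in s.
With the tool pointing down it reaches from about 300 to 775 mm from the base axis. Payload 14.6 kg.
Tool frame: the origin (TCP) lies on the centre line of the jaws, within the pads' length; the fingertips stand 19 mm ahead of it and the grasp point (between the pads) is the TCP (bot.tip_reach is the distance from the TCP to the fingertips, in mm); z points along the fingers, y is the line along which they close (so a half turn about z gives the same grasp; the last joint's range is limited). The gripper opens to 85 mm and grips with 20 to 120 N. Pads are 22 mm wide; open, the fingers measure 114 mm over their backs; the gripper's body (76 mm by 85 mm) begins 54 mm behind the grasp point. The pads swing forward as they close: fully open they stand 13 mm farther back than shut.
Start: joints at [-0.067, 0.3, 1.521, -0, 1.321, -0.067], TCP at [549.991, -0.002, 250.281] pointing down, gripper open.
Joint ranges: [-3.03, 3.03], [-0.79, 2.21], [0.23, 2.52], [-1.04, 4.18], [0, 3.07], [-2.55, 2.55]. Speed limits (rad/s): [2.22, 2.22, 2.57, 3.14, 3.14, 3.14].

### API

Orientations are given as a unit quaternion [w, x, y, z].
In Python, from rig import bot gives the robot as it stands. Calls block until the motion is done:
- bot.move_to(position, orientation): joint-space move of the TCP to a pose.
- bot.servo_line(position, attitude=None, speed=150, until_force=None): straight line of the TCP; attitude=None keeps the orientation; speed is the mean speed in mm/s. With until_force (N) it stops when the force on the tool has changed by that much, and returns True; else False.
- bot.move_joints(angles): joint-space move.
- bot.move_gripper(opening, grip_force=None): finger opening in mm; grip_force is the grip in N (None keeps the last); returns when the fingers have stopped.
- bot.dwell(seconds).
- bot.ik(position, orientation): joint angles nearest the present ones, or None.
- bot.read_state(): the state.
- bot.read_camera(name): name is "scene" or "top" or "wrist"; returns a dict with "image" (480x640x3 uint8, blue, green, red), "depth" (480x640 float32, mm along the optical axis (not along the pixel's ray), 0 where there is no reading), "fovy" (degrees; the focal length in pixels is half the picture's height over the tangent of half this angle, whatever the lens; pixels are square), "cx", "cy" (the principal point, pixels), "k1" (the pictures are not rectified: a ray, as slopes to the right and down, at radius r is drawn at 1 + k1 r^2 times it, then the intrinsics apply), "eye" and "attitude" of the camera in the world; the wrist camera has in their place "mount" (4x4, takes a point from camera to tool coordinates, whose origin is the TCP and whose axes are the flange's). Camera axes: x right, y down, z forward; pixel columns grow to the right and rows downward; lengths in mm; the calibration is good to about 2 mm. A picture is of the moment at which its call begins: read the wrist's pose just before it.
A pose or a line that the arm cannot do raises bot.MotionError and nothing moves.
- bot.finish_job(): hands the job in; it is judged then, once.
The state is a dict: "clock": time; "joint_positions": joint angles; "qvel": joint speeds; "effort": joint torques, N m; "ee_pos": TCP position; "tool_rot": TCP orientation; "ft_force": force on the tool from outside, world axes, zero at the start; "moment": the same for the moment, N m; "grip_width": finger opening in mm; "grip_force": force on a finger pad.
Only numpy, scipy, OpenCV 4.12 (cv2) and the standard library are available. Lean on these libraries where they do the work, as an engineer would, in place of code of your own. Each camera call takes 0.05 s, during which the arm holds its last target. There are 200 camera calls.

### The job

Put the transformer that stands beside the solder spool (not the one at the back of the bench) away in the grey drop box: roll the thumbwheel on the box's top until the gate behind the mouth is fully open, then push the transformer from the box's ledge in through the sprung flap so that it drops inside and the flap shuts behind it. Finally roll the thumbwheel back until the gate is fully shut again; leave the spool, soldering iron, tape, blue tester and yellow screwdriver where they are.

Things in the scene. Friction and masses are not known exactly. Their poses are not given: they have to be found in the camera images.
- drop_box: grey steel drop box fixed to the bench, 130 mm deep (its x 0 to 130), 176 wide (y -50 to +126), 146 high. Origin on the bench under the front wall's outer face, below the middle of the mouth; x points into the box, y left as one faces it, z up. The bin inside: floor at z 4, x 4 to 126, y -46 to +44, under a clear window; what is pushed off the sill (x 4) drops into it.
- mouth (a point): middle of the mouth's lower edge on the wall's outer face (drop_box 0, 0, 80 mm). Mouth: y -38 to +38, z 80 to 136, wall 4 mm thick. Before it a bare steel ledge, level with the edge: x -92 to 0, y -50 to +50, flat top z 80, 5 mm thick. Behind the mouth come the sliding gate (x 5 to 10), then the flap (x 12 to 15).
- wheel_top (a point): highest point of the black thumbwheel, mid rim (drop_box 46, 82, 160 mm); fixed to the box. Wheel: 68 mm in diameter over its 24 ribs (1.5 mm proud), 16 mm thick, axle along the box's x, 34 mm below this point. It stands 14 mm out of the flat top (z 146) through a slot 22 mm (x) by 69 mm (y).
- wheel (a joint): angle of the thumbwheel, 0 (gate shut) to 1.84 rad (stop, gate open); grows when the top of the wheel is rolled towards the box's +y. A friction of 0.04 N m (1.2 N at the rim) holds it where it is left; a fingertip pressing with a few N drives it.
- gate (a joint): steel gate, geared to the wheel: 0.025 m per rad. 0 = shut (its edge stands at box y -4 mm, so that only 34 mm of the mouth is left), 0.042 or more = fully open (edge beyond the mouth's left side); it slides towards the box's +y. It starts 0 to 8 mm open.
- flap (a joint): black flap 73 mm wide, 50 mm high, hung on a hinge along the top of the mouth, inside: 0 = shut, 1.5 rad = open; swings inwards (bottom to the box's +x) only and a light spring (under 1 N at its lower edge) shuts it.
- transformer: small mains transformer, black with an orange coil panel and a steel bracket, 56 mm (x) by 70 mm (y) by 44 mm high, 0.24 to 0.48 kg; origin in the middle of its underside. It starts upright on the bench behind the fixed vice (200 mm high), beside the solder spool (a like one near the back wall is fixed). Lift it across its 56 mm sides.
- solder_spool: bystander: spool of solder wire standing on end, 52 mm in diameter, 45 mm high, beside the transformer; origin in the middle of its underside
- solder_iron: bystander: soldering iron with teal handle, 184 mm long (its y), 24 mm thick, lying behind the transformer; origin in the middle of its underside
- tape_black: bystander: roll of black tape lying flat, 58 mm in diameter, 19 mm high; origin in the middle of its underside
- component_tester: bystander: blue hand tester, 115 mm (x) by 62 mm by 36 mm high, lying in front of the ledge; origin in the middle of its underside
- driver_yellow: bystander: screwdriver, 175 mm long (its y), 28 mm thick, lying to the right of the box; origin in the middle of its underside

How it is judged:
By the outcome, as a careful person would: the job done as asked, in the order asked, and still so for the second after the job is handed in, with the robot touching nothing.
It also fails if it takes over 72 s, if anything falls off the work surface, if the arm or the gripper's body presses on something with over 40 N, if the wrist force passes 120 N, or if a joint passes its speed limit or range.

## Working session

There is one attempt and no reset: what is moved stays moved. The work goes in short steps, each a Python script; the robot and the scene stay as the last script left them, time stands still between calls to the robot, and variables do not carry over. Pictures are saved under pics/ and viewed, at most 12 in all, crops included, and the job is handed in when it is done.

```bash
ls; mkdir -p pics; cat > h.py <<'E'
import numpy as np, cv2
from scipy.spatial.transform import Rotation as R
from rig import bot
def rot(q): return R.from_quat([q[1],q[2],q[3],q[0]]).as_matrix()
def quat(M):
    q=R.from_matrix(M).as_quat(); return [q[3],q[0],q[1],q[2]]
def cam(name):
    s=bot.read_state(); c=bot.read_camera(name)
    if name=="wrist":
        T=np.eye(4);T[:3,:3]=rot(s["tool_rot"]);T[:3,3]=s["ee_pos"]
        M=T@np.array(c["mount"]);c["Rm"]=M[:3,:3];c["t"]=M[:3,3]
    else: c["Rm"]=rot(c["attitude"]);c["t"]=np.array(c["eye"])
    c["f"]=240/np.tan(np.radians(c["fovy"])/2)
    return c
def rays(c,uv):
    uv=np.asarray(uv,float).reshape(-1,2)
    d=(uv-[c["cx"],c["cy"]])/c["f"]; p=d.copy()
    for _ in range(20): p=d/(1+c["k1"]*(p**2).sum(1,keepdims=True))
    return np.c_[p,np.ones(len(p))]
def pts(c,uv):  # via depth
    uv=np.asarray(uv).reshape(-1,2); z=c["depth"][uv[:,1].astype(int),uv[:,0].astype(int)]
    return (rays(c,uv)*z[:,None])@c["Rm"].T+c["t"]
def plane(c,uv,h):
    d=rays(c,uv)@c["Rm"].T; return c["t"]+d*((h-c["t"][2])/d[:,2])[:,None]
def cloud(c):
    v,u=np.mgrid[0:480,0:640]; return pts(c,np.c_[u.ravel(),v.ravel()]).reshape(480,640,3)
def down(yaw): # tool y axis (closing line) at angle yaw from world y
    c,s=np.cos(yaw),np.sin(yaw)
    return quat(np.array([[c,-s,0],[s,c,0],[0,0,1]])@np.diag([1.,-1,-1]))
E
python3 - <<'E'
from h import *
for n in ("scene","top"):
    c=cam(n);cv2.imwrite(f"pics/{n}0.png",c["image"]);print(n,c["t"],c["Rm"].round(3).tolist(),c["f"],c["k1"])
s=bot.read_state();print(s["clock"],s["tool_rot"])
E
```

```text
pics
scene [ 136.4308771  -941.98062604  985.42521472] [[0.841, -0.398, 0.366], [-0.54, -0.603, 0.587], [-0.013, -0.692, -0.722]] 619.8583956680155 -0.049002637254516465
top [ 471.40145517 -268.10857624 1457.69511237] [[0.006, -0.997, 0.078], [-1.0, -0.005, 0.009], [-0.008, -0.078, -0.997]] 610.8397471751706 0.0491152811223035
0.1 [-4.01902508e-04  7.07095504e-01  7.07117860e-01 -3.45038994e-04]
```

View pics/scene0.png

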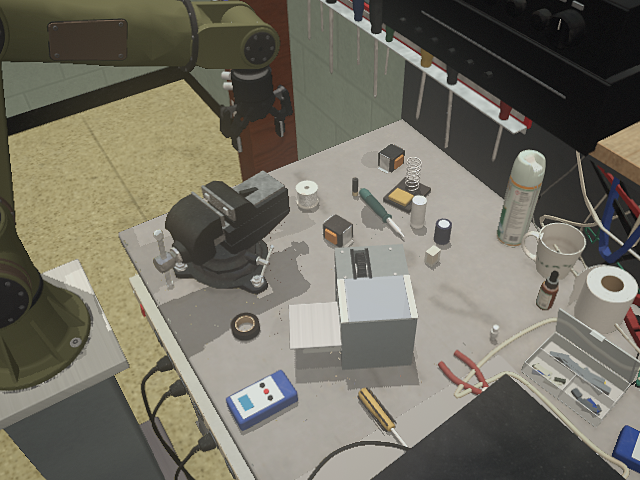

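View pics/top0.png

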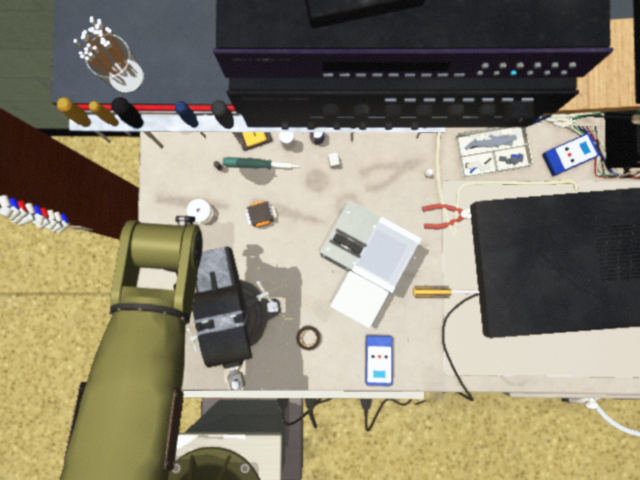

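The scene view shows the transformer at (338,230) with the spool at (307,195). In the top view they are at (261,213) and (199,211), the ledge is at (360,298), the wheel at (347,242) and the vice at (225,310). Next I'll localise these with depth.

```bash
cat > loc.py <<'E'
from h import *
for n in ("top","scene"):
    c=cam(n);P=cloud(c);im=c["image"];np.savez(f"{n}.npz",P=P,im=im)
    Z=P[...,2];X=P[...,0];Y=P[...,1]
    reg={"top":(280,190,430,335),"scene":(280,235,425,375)}[n]
    m=np.zeros((480,640),bool);m[reg[1]:reg[3],reg[0]:reg[2]]=1
    for name,lo,hi in (("ledge",72,88),("boxtop",138,153),("wheel",155,166)):
        q=P[m&(Z>lo)&(Z<hi)]
        if len(q)<5: print(n,name,len(q));continue
        r=cv2.minAreaRect(q[:,:2].astype(np.float32))
        print(n,name,len(q),np.round(r[0],1),np.round(r[1],1),round(r[2],1),q[:,2].mean().round(1)); print(cv2.boxPoints(r).round(0).tolist())
    reg={"top":(235,190,290,240),"scene":(318,208,360,250)}[n]
    m=np.zeros((480,640),bool);m[reg[1]:reg[3],reg[0]:reg[2]]=1
    q=P[m&(Z>36)&(Z<60)];r=cv2.minAreaRect(q[:,:2].astype(np.float32))
    print(n,"trafo",len(q),np.round(r[0],1),np.round(r[1],1),round(r[2],1),np.percentile(q[:,2],[5,50,95]).round(1))
    reg={"top":(180,190,220,230),"scene":(290,175,325,215)}[n]
    m[:]=0;m[reg[1]:reg[3],reg[0]:reg[2]]=1
    q=P[m&(Z>36)&(Z<60)&(im.min(-1)>100)];print("spool",len(q),np.median(q,0).round(1))
    # tall obstacles
im=[]
P=np.load("top.npz")["P"]
for nm,(u0,v0,u1,v1) in dict(vice=(190,235,285,370),shelf=(220,130,440,185)).items():
    q=P[v0:v1,u0:u1].reshape(-1,3);q=q[q[:,2]>40];print(nm,q.min(0),q.max(0))
im=np.load("top.npz")["im"]
a=cv2.resize(im[190:250,235:295],(400,400),interpolation=cv2.INTER_CUBIC);b=cv2.resize(im[195:335,290:430],(400,400),interpolation=cv2.INTER_CUBIC)
cv2.imwrite("pics/crop1.png",np.hstack([a,b]))
E
python3 loc.py
```

```text
top ledge 1887 [ 486.8 -305.7] [175.8  94.6] 62.3 80.1
[[404.0, -361.0], [488.0, -406.0], [570.0, -250.0], [486.0, -206.0]]
top boxtop 4780 [ 584.1 -357.9] [178.5 133.5] 61.6 146.2
[[483.0, -405.0], [600.0, -468.0], [685.0, -311.0], [568.0, -248.0]]
top wheel 106 [ 563.6 -341.2] [109.1 115.9] 85.6 158.4
[[502.0, -391.0], [617.0, -400.0], [626.0, -291.0], [510.0, -282.0]]
top trafo 474 [ 667.6 -105.4] [53.8 55.8] 16.2 [37.3 42.1 47.5]
spool 352 [674.1  34.4  45.2]
scene ledge 2683 [ 534.6 -344.7] [160.7 222.7] 60.8 79.3
[[398.0, -360.0], [593.0, -469.0], [671.0, -329.0], [477.0, -220.0]]
scene boxtop 5466 [ 579.1 -358.2] [182.1 132.8] 61.4 145.3
[[477.0, -406.0], [594.0, -470.0], [681.0, -310.0], [564.0, -246.0]]
scene wheel 94 [ 582.5 -312. ] [32.5 15.9] 61.7 157.6
[[568.0, -323.0], [582.0, -330.0], [597.0, -301.0], [583.0, -294.0]]
scene trafo 402 [ 659.6 -107.4] [54.3 58.4] 12.2 [37.1 41.6 44.5]
spool 278 [667.8  33.7  43.7]
vice [ 313.71967091 -268.10857624   40.01140174] [ 581.42163629   48.60845883 1457.69511237]
shelf [ 471.40145517 -507.41164734   40.1205872 ] [ 857.2712918   -87.73411265 1457.69511237]
```

View pics/crop1.png

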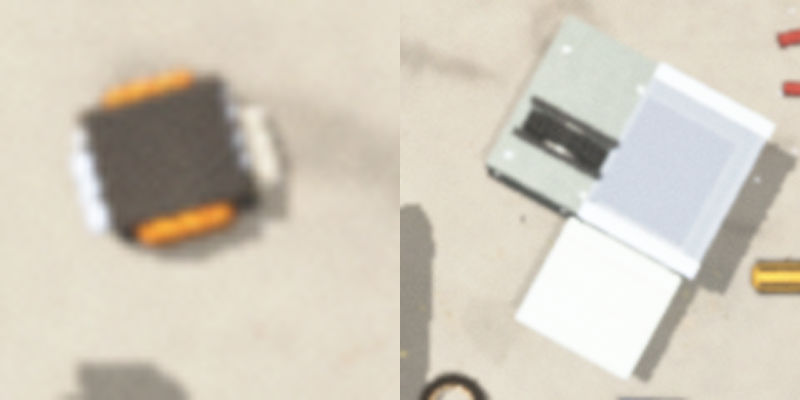

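The crops show that the orange faces (the 56 mm sides) lie along image up and down. The transformer's x axis is at about +14° and the box's x axis at about -28.4°. I'll check reachability and vice clearance, then take wrist views closer in.

```bash
cat >> h.py <<'E'
import json,os
def box():
    return json.load(open("box.json")) if os.path.exists("box.json") else dict(o=[506.3,-360.5],a=np.radians(-28.4))
def B(x,y,z):  # box -> world
    b=box();c,s=np.cos(b["a"]),np.sin(b["a"])
    return [b["o"][0]+c*x-s*y,b["o"][1]+s*x+c*y,z]
def yawq(th): # tool down, closing line (tool y) along angle th; choose half turn with best last joint
    return [down(th+np.pi/2),down(th-np.pi/2)]
def tiltq(th,t,flip=0): # tool pointing along heading th, tilted t from down toward horizontal; closing line horizontal
    z=np.array([np.cos(th)*np.sin(t),np.sin(th)*np.sin(t),-np.cos(t)])
    y=np.array([-np.sin(th),np.cos(th),0])*(-1 if flip else 1)
    return quat(np.c_[np.cross(y,z),y,z])
E
python3 - <<'E'
from h import *
P=np.load("top.npz")["P"]
q=P.reshape(-1,3);q=q[(q[:,0]>300)&(q[:,0]<720)&(q[:,1]>-170)&(q[:,1]<80)&(q[:,2]>25)&(q[:,2]<230)]
P2=np.load("scene.npz")["P"].reshape(-1,3);q=np.r_[q,P2[(P2[:,0]>300)&(P2[:,0]<720)&(P2[:,1]>-170)&(P2[:,1]<80)&(P2[:,2]>25)&(P2[:,2]<230)]]
for y0 in range(-170,80,25):
    k=q[(q[:,1]>=y0)&(q[:,1]<y0+25)]
    print(y0,[ (x0,int(k[(k[:,0]>=x0)&(k[:,0]<x0+30),2].max(initial=0))) for x0 in range(400,720,30)])
a=box()["a"]
bl=a+np.pi/2
def chk(n,p,qs):
    for i,o in enumerate(qs):
        j=bot.ik(p,o); print(n,i,None if j is None else np.round(j,2))
chk("wheel",B(46,82,179),yawq(bl)); chk("wheelhi",B(46,82,280),yawq(bl))
chk("graspbench",[664,-106,25],yawq(np.radians(14.5)));chk("hi",[664,-106,270],yawq(np.radians(14.5)))
chk("ledge",B(-43,0,105),yawq(bl));chk("ledgehi",B(-43,0,270),yawq(bl))
for t in (30,45):
  for x in (-110,0): chk(f"push{t},{x}",B(x-19,0,115),[tiltq(a,np.radians(t),f) for f in (0,1)])
E
```

```text
-170 [(400, 0), (430, 29), (460, 0), (490, 0), (520, 0), (550, 0), (580, 0), (610, 0), (640, 0), (670, 0), (700, 0)]
-145 [(400, 0), (430, 37), (460, 52), (490, 0), (520, 0), (550, 0), (580, 0), (610, 36), (640, 50), (670, 51), (700, 0)]
-120 [(400, 184), (430, 56), (460, 59), (490, 72), (520, 0), (550, 0), (580, 0), (610, 43), (640, 51), (670, 52), (700, 0)]
-95 [(400, 191), (430, 190), (460, 187), (490, 161), (520, 0), (550, 0), (580, 0), (610, 47), (640, 50), (670, 49), (700, 0)]
-70 [(400, 190), (430, 191), (460, 187), (490, 160), (520, 156), (550, 156), (580, 126), (610, 0), (640, 0), (670, 0), (700, 0)]
-45 [(400, 191), (430, 192), (460, 187), (490, 166), (520, 160), (550, 158), (580, 141), (610, 0), (640, 0), (670, 0), (700, 0)]
-20 [(400, 192), (430, 190), (460, 183), (490, 162), (520, 157), (550, 158), (580, 0), (610, 0), (640, 0), (670, 0), (700, 0)]
5 [(400, 189), (430, 188), (460, 180), (490, 155), (520, 157), (550, 154), (580, 0), (610, 0), (640, 51), (670, 55), (700, 0)]
30 [(400, 28), (430, 0), (460, 0), (490, 0), (520, 0), (550, 0), (580, 0), (610, 0), (640, 51), (670
[... 268 characters left out ...]
.62]
wheelhi 1 [-0.54  0.54  1.11 -0.    1.49  1.52]
graspbench 0 [-0.21  0.81  1.3  -0.    1.04 -0.47]
graspbench 1 None
hi 0 [-0.21  0.57  1.09 -0.    1.48 -0.47]
hi 1 None
ledge 0 [-0.69  0.52  1.57 -0.    1.05 -1.77]
ledge 1 [-0.69  0.52  1.57 -0.    1.05  1.38]
ledgehi 0 [-0.69  0.35  1.41 -0.    1.38 -1.77]
ledgehi 1 [-0.69  0.35  1.41 -0.    1.38  1.38]
push30,-110 0 [-0.79  0.18  2.12  0.42  0.37 -2.22]
push30,-110 1 [-0.79  0.18  2.12  0.42  0.37  0.92]
push30,0 0 [-0.73  0.38  1.84  0.28  0.42 -2.03]
push30,0 1 [-0.73  0.38  1.84  0.28  0.42  1.11]
push45,-110 0 None
push45,-110 1 [-0.83  0.17  2.25  1.74  0.24 -0.42]
push45,0 0 None
push45,0 1 [-0.75  0.37  1.98  1.43  0.18 -0.03]
```

```bash
python3 - <<'E'
from h import *
print(bot.tip_reach)
a=box()["a"]
bot.move_to(B(40,40,330),yawq(a+np.pi/2)[1])
bot.move_gripper(0)
s=bot.read_state();print(s["clock"],s["ee_pos"],s["grip_width"],s["ft_force"],bot.tip_reach)
c=cam("wrist");cv2.imwrite("pics/w1.png",c["image"]);P=cloud(c);np.savez("w1.npz",P=P)
Z=P[...,2]
for n,lo,hi in (("ledge",72,88),("top",141,151),("wheel",155,163)):
    m=((Z>lo)&(Z<hi)&(c["depth"]>0)).astype(np.uint8)
    if n!="wheel": m=cv2.morphologyEx(m,cv2.MORPH_OPEN,np.ones((5,5)))
    k,l,st,ce=cv2.connectedComponentsWithStats(m)
    for i in np.argsort(-st[1:,4])[:3]+1:
        if st[i,4]<60: continue
        q=P[l==i];r=cv2.minAreaRect(q[:,:2].astype(np.float32));print(n,st[i],np.round(r[0],1),np.round(r[1],1),round(r[2],1),np.median(q[:,2]).round(1));print(cv2.boxPoints(r).round().tolist())
E
```

```text
19.0
2.3333 [ 560.52253645 -344.34636436  329.99301827] 0.24502065152318267 [0.02414883 0.19385107 0.08457612] 19.0
ledge [ 316  262  108   63 5405] [ 453.6 -332.6] [100.6  65.6] 61.2 79.8
[[401.0, -361.0], [458.0, -392.0], [507.0, -304.0], [449.0, -273.0]]
ledge [  45  320  100   82 1439] [518.  -64.1] [121.2   4.6] 12.1 80.4
[[458.0, -75.0], [459.0, -79.0], [578.0, -54.0], [577.0, -49.0]]
top [  200    76   264   186 42835] [ 580.7 -358.6] [177.6 132.4] 61.7 145.9
[[480.0, -405.0], [597.0, -468.0], [681.0, -312.0], [565.0, -249.0]]
top [   0  358   94   76 1824] [527.7 -55.8] [93.5 21.8] 17.1 144.2
[[480.0, -59.0], [486.0, -80.0], [576.0, -52.0], [569.0, -32.0]]
top [297 189  11  21 191] [ 574.2 -332. ] [ 6.8 16.1] 66.1 147.7
[[565.0, -332.0], [580.0, -338.0], [583.0, -332.0], [568.0, -326.0]]
wheel [246 192  43  24 885] [ 585.8 -310.3] [29.8 16. ] 61.5 157.5
[[572.0, -320.0], [586.0, -327.0], [600.0, -301.0], [586.0, -293.0]]
wheel [ 11 438  32  28 412] [499.  -24.8] [25.6 14.2] 14.7 158.1
[[485.0, -21.0], [488.0, -35.0], [513.0, -28.0], [510.0, -15.0]]
```

View pics/w1.png

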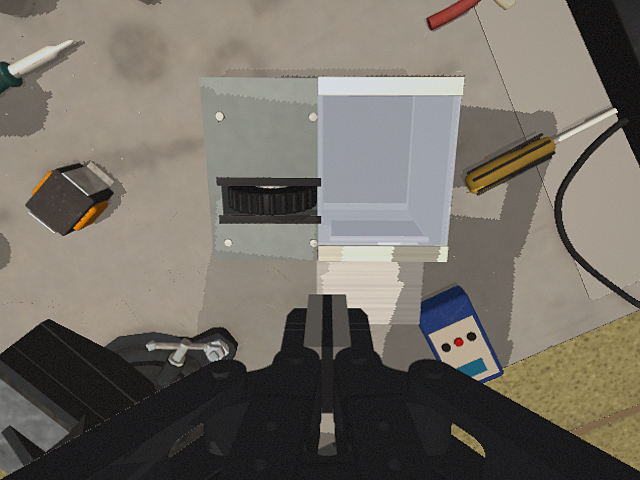

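The wrist view confirms the box pose, with the wheel at (265,203) px, exactly where predicted. Now the first stroke on the wheel.

```bash
cat >> h.py <<'E'
def fbox():
    a=box()["a"];f=np.array(bot.read_state()["ft_force"]);c,s=np.cos(a),np.sin(a)
    return np.round([c*f[0]+s*f[1],-s*f[0]+c*f[1],f[2]],1)
def stroke(sgn,y0=-15,y1=22,w=8,press=6,R=34):
    """roll wheel top towards sgn*box y"""
    h=lambda y: np.sqrt(R*R-max(0,abs(y)-w)**2)-R
    bot.servo_line(B(46,82+sgn*y0,183+h(y0)),speed=150)
    hit=bot.servo_line(B(46,82+sgn*y0,174+h(y0)),speed=25,until_force=press)
    z=bot.read_state()["ee_pos"][2]-h(y0)
    out=[(hit,round(z,1),fbox().tolist())]
    for y in np.arange(y0+7,y1+.1,7):
        bot.servo_line(B(46,82+sgn*y,z+h(y)),speed=50); out.append((y,fbox().tolist()))
    bot.servo_line(B(46,82+sgn*y1,190),speed=150)
    return out
E
python3 - <<'E'
from h import *
P=np.load("w1.npz")["P"];print(P[[180,183,219,222],260].round(1).tolist(),P[202,225:320:10,2].round(1))
a=box()["a"]
bot.move_to(B(46,67,200),yawq(a+np.pi/2)[1])
print(bot.read_state()["clock"],fbox())
for o in stroke(1): print(o)
print(bot.read_state()["clock"])
E
```

```text
[[601.4, -312.2, 145.0], [599.8, -311.7, 148.2], [576.7, -297.6, 146.8], [574.6, -296.2, 146.0]] [114.  145.7 154.5 157.9 158.2 157.4 158.8 153.  147.6 131.8]
2.975 [-0.3 -0.5  0.5]
(True, np.float64(177.3), [-1.1, -3.6, 5.1])
(np.float64(-8.0), [-0.3, -0.1, 7.1])
(np.float64(-1.0), [-0.6, 1.2, 9.7])
(np.float64(6.0), [0.8, 1.3, 7.0])
(np.float64(13.0), [1.4, 3.5, 4.0])
(np.float64(20.0), [-0.3, 0.4, 0.6])
5.3
```

```bash
python3 - <<'E'
from h import *
c=bot.read_camera("wrist");M=np.array(c["mount"]);print(M.round(2).tolist())
a=box()["a"];f=240/np.tan(np.radians(c["fovy"])/2)
for fl in (0,1):
  for t in (0,15,30,40,50):
    for x in (-200,-150,-100):
      for z in (150,200,260,320):
        o=tiltq(a,np.radians(t),fl);p=B(x,0,z)
        j=bot.ik(p,o)
        if j is None: continue
        T=np.eye(4);T[:3,:3]=rot(o);T[:3,3]=p
        q=np.linalg.inv(T@M)@np.r_[B(5,20,110),1]
        u=f*q[0]/q[2]+c["cx"],f*q[1]/q[2]+c["cy"]
        e=(T@M)[:3,3]; 
        el=np.degrees(np.arctan2(e[2]-110,np.hypot(*(e[:2]-np.array(B(5,20,0)[:2])))))
        front=(e[:2]-np.array(B(5,20,0)[:2]))@-np.array([np.cos(a),np.sin(a)])
        if q[2]>0 and 30<u[0]<610 and 20<u[1]<460 and front>50: print(fl,t,x,z,np.round(u),round(el),round(front),np.round(j,2))
E
```

```text
[[0.0, -0.95, -0.3, 76.33], [1.0, 0.0, 0.0, -0.02], [-0.0, -0.3, 0.95, -123.36], [0.0, 0.0, 0.0, 1.0]]
0 0 -200 320 [348. 415.] 50 281 [-0.76 -0.04  1.74 -0.    1.44 -1.84]
0 0 -150 260 [352. 416.] 50 231 [-0.74  0.12  1.72 -0.    1.31 -1.81]
0 0 -150 320 [349. 369.] 55 231 [-0.74  0.08  1.62 -0.    1.44 -1.81]
0 0 -100 200 [360. 417.] 49 181 [-0.71  0.29  1.66 -0.    1.19 -1.79]
0 0 -100 260 [354. 359.] 56 181 [-0.71  0.23  1.59 -0.    1.33 -1.79]
0 0 -100 320 [349. 319.] 61 181 [-0.71  0.19  1.49 -0.    1.46 -1.79]
0 15 -200 200 [353. 447.] 31 311 [-0.81 -0.06  2.06  0.1   0.89 -1.94]
0 15 -200 260 [349. 382.] 39 311 [-0.81 -0.13  1.98  0.09  1.04 -1.92]
0 15 -200 320 [346. 332.] 45 311 [-0.81 -0.17  1.88  0.09  1.19 -1.9 ]
0 15 -150 200 [355. 405.] 36 261 [-0.77  0.06  1.95  0.09  0.88 -1.89]
0 15 -150 260 [351. 341.] 44 261 [-0.77 -0.01  1.87  0.08  1.03 -1.88]
0 15 -150 320 [348. 293.] 50 261 [-0.77 -0.05  1.77  0.08  1.17 -1.86]
0 15 -100 150 [364. 427.] 33 211 [-0.74  0.24  1.87  0.09  0.78 -1.87]
0 15 -100 200 [358. 355.] 42 211 [-0.74  0.17  1.82  0.08  0.89 -1.86]
0 15 -100
[... 3901 characters left out ...]
 260 [303. 170.] 49 250 [-0.94 -0.34  2.32  0.81  0.47  0.52]
1 50 -200 320 [306. 210.] 54 250 [-0.94 -0.42  2.22  0.62  0.61  0.74]
1 50 -150 150 [293. 112.] 41 200 [-0.87  0.05  2.33  1.8   0.29 -0.48]
1 50 -150 200 [298. 168.] 49 200 [-0.87 -0.08  2.29  1.25  0.3   0.09]
1 50 -150 260 [302. 217.] 55 200 [-0.87 -0.2   2.22  0.81  0.4   0.55]
1 50 -150 320 [305. 254.] 60 200 [-0.87 -0.28  2.13  0.59  0.53  0.8 ]
1 50 -100 150 [289. 176.] 50 150 [-0.82  0.15  2.21  1.81  0.25 -0.46]
1 50 -100 200 [295. 228.] 56 150 [-0.82  0.04  2.17  1.25  0.26  0.12]
1 50 -100 260 [300. 272.] 62 150 [-0.82 -0.07  2.11  0.78  0.35  0.61]
1 50 -100 320 [303. 304.] 66 150 [-0.82 -0.15  2.03  0.56  0.48  0.85]
```

```bash
cat >> h.py <<'E'
def look(name):
    a=box()["a"]
    bot.move_to(B(-200,0,230),tiltq(a,np.radians(42),1))
    c=cam("wrist");cv2.imwrite(f"pics/{name}.png",c["image"]);return c
E
python3 - <<'E'
from h import *
for k in range(2):
    for o in stroke(1,y0=-18,y1=24,w=3,press=6): print(o)
print(bot.read_state()["clock"])
look("m1")
print(bot.read_state()["clock"])
E
```

```text
(True, np.float64(178.7), [-2.4, -2.4, 5.3])
(np.float64(-11.0), [0.5, -1.3, 0.9])
(np.float64(-4.0), [-0.4, 1.7, 2.4])
(np.float64(3.0), [0.2, 1.2, 4.5])
(np.float64(10.0), [1.6, 3.1, 2.8])
(np.float64(17.0), [1.6, 1.4, 2.4])
(np.float64(24.0), [-3.5, -8.1, 19.0])
(True, np.float64(178.7), [-1.0, -3.1, 5.9])
(np.float64(-11.0), [0.5, 0.9, 4.8])
(np.float64(-4.0), [0.4, 0.9, 5.0])
(np.float64(3.0), [0.7, 0.3, 6.0])
(np.float64(10.0), [0.4, 1.3, 3.4])
(np.float64(17.0), [0.7, 2.3, 3.1])
(np.float64(24.0), [0.8, 2.8, 6.8])
10.9667
12.2
```

View pics/m1.png

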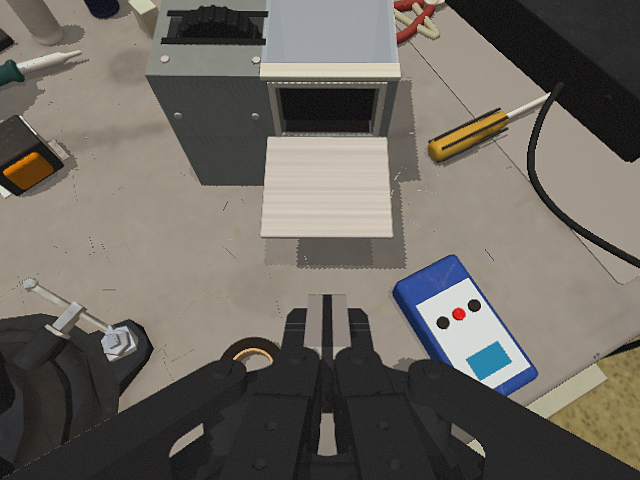

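The mouth at (283–378, 85–133) px is dark across roughly its full 76 mm. I'll check with a zoom and the depth profile across it.

```bash
python3 - <<'E'
from h import *
c=cam("wrist");P=cloud(c);b=box();a=b["a"]
d=P[...,:2]-np.array(b["o"]);X=d@[np.cos(a),np.sin(a)];Y=d@[-np.sin(a),np.cos(a)]
for v in (95,110,122):
    print(v,[(u,int(Y[v,u]),int(X[v,u]),int(P[v,u,2])) for u in list(range(266,300,3))+list(range(360,394,4))])
cv2.imwrite("pics/m1z.png",cv2.resize(c["image"][55:150,140:410],None,fx=2.9,fy=2.9,interpolation=cv2.INTER_CUBIC))
E
```

```text
95 [(266, 44, 0, 127), (269, 42, -1, 128), (272, 40, 0, 127), (275, 37, -1, 127), (278, 43, 50, 71), (281, 35, 11, 113), (284, 33, 12, 112), (287, 30, 12, 113), (290, 28, 12, 113), (293, 26, 12, 112), (296, 23, 12, 113), (299, 21, 11, 114), (360, -25, 11, 113), (364, -28, 11, 114), (368, -31, 11, 113), (372, -34, 12, 113), (376, -46, 68, 51), (380, -38, -1, 128), (384, -41, -1, 128), (388, -44, -1, 127), (392, -47, -1, 128)]
110 [(266, 46, 0, 110), (269, 44, 0, 110), (272, 41, -2, 113), (275, 39, -2, 113), (278, 38, 4, 105), (281, 43, 54, 46), (284, 34, 11, 97), (287, 32, 11, 96), (290, 29, 11, 96), (293, 27, 12, 96), (296, 25, 11, 96), (299, 22, 12, 96), (360, -26, 10, 98), (364, 0, -225, 373), (368, -33, 11, 97), (372, -45, 73, 24), (376, -37, -1, 112), (380, -40, -2, 113), (384, -43, 0, 111), (388, -46, -1, 112), (392, -49, -1, 112)]
122 [(266, 48, 0, 96), (269, 46, -1, 97), (272, 43, -1, 97), (275, 41, -1, 98), (278, 38, -1, 98), (281, 43, 44, 41), (284, 43, 62, 19), (287, 42, 73, 5), (290, 39, 75, 4), (293, 35, 73, 5), (296, 32, 73, 5), (299, 29, 73, 5), (360, -35, 74, 5), (364, -39, 73, 6), (368, -43, 74, 4), (372, -45, 62, 20), (376, -38, -3, 100), (380, -41, -2, 99), (384, -45, 0, 97), (388, -48, -1, 97), (392, -69, 78, 0)]
```

View pics/m1z.png

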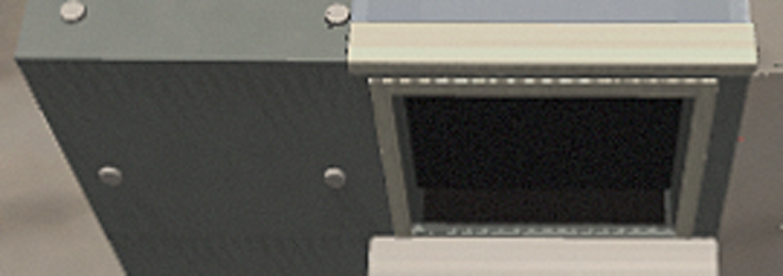

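```bash
python3 - <<'E'
from h import *
a=box()["a"]
bot.move_to(B(46,64,200),yawq(a+np.pi/2)[1])
for o in stroke(1,y0=-18,y1=20,w=3,press=7): print(o)
bot.servo_line(B(46,100,290),speed=250)
bot.move_gripper(85)
bot.move_to([664,-106,290],yawq(np.radians(14.5))[0])
c=cam("wrist");cv2.imwrite("pics/t1.png",c["image"]);P=cloud(c);Z=P[...,2]
m=((Z>38)&(Z<48)&(np.hypot(P[...,0]-664,P[...,1]+106)<60)).astype(np.uint8)
k,l,st,ce=cv2.connectedComponentsWithStats(m);i=1+np.argmax(st[1:,4]);q=P[l==i]
r=cv2.minAreaRect(q[:,:2].astype(np.float32));print(st[i],r,np.median(q[:,2]));print(cv2.boxPoints(r).round(1).tolist())
m=((Z>8)&(Z<48)&(np.hypot(P[...,0]-664,P[...,1]+106)<60));q=P[m];r=cv2.minAreaRect(q[:,:2].astype(np.float32));print("all",r)
print(bot.read_state()["clock"])
E
```

```text
(True, np.float64(178.2), [-1.6, -3.8, 6.0])
(np.float64(-11.0), [-0.1, -0.6, 6.1])
(np.float64(-4.0), [0.1, -2.0, 5.9])
(np.float64(3.0), [0.0, -0.3, 6.7])
(np.float64(10.0), [-0.0, 1.5, 4.5])
(np.float64(17.0), [1.4, 1.4, 5.2])
[ 302  159   54   65 3151] ((665.27294921875, -107.03713989257812), (46.16682815551758, 55.9347038269043), 16.947507858276367) 42.30592522369841
[[635.0, -87.0], [651.2999877929688, -140.5], [695.5, -127.0999984741211], [679.2000122070312, -73.5999984741211]]
all ((664.7702026367188, -107.25495910644531), (55.812896728515625, 56.02933120727539), 15.94420051574707)
18.9333
```

View pics/t1.png

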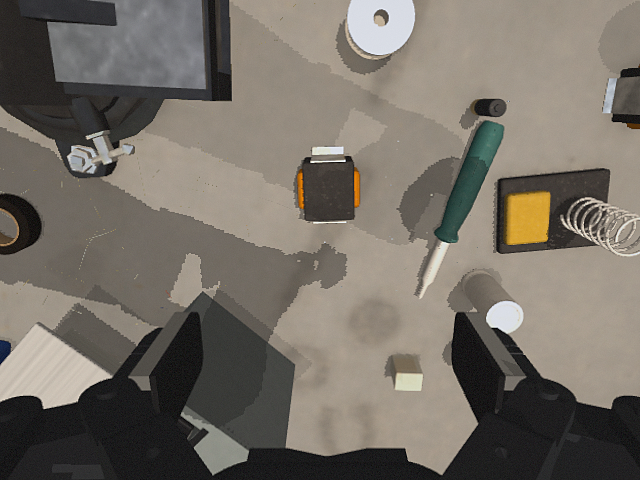

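```bash
python3 - <<'E'
from h import *
a=box()["a"];th=np.radians(16.3)
q=yawq(th)[0]
bot.move_to([665,-107,120],q)
bot.servo_line([665,-107,24],speed=90)
print(bot.read_state()["ft_force"])
bot.move_gripper(40,grip_force=60)
s=bot.read_state();print(s["grip_width"],s["grip_force"],s["ft_force"])
bot.servo_line([665,-107,270],speed=200)
s=bot.read_state();print(s["grip_width"],s["ft_force"],s["clock"],s["joint_positions"])
o=yawq(a+np.pi/2)[0]
bot.move_to(B(-45,0,270),o)
c=cam("wrist");cv2.imwrite("pics/l1.png",c["image"])
s=bot.read_state();print(s["grip_width"],s["clock"])
E
```

```text
[ 0.07317774  1.09888494 -0.52771185]
53.95270839687966 64.63884118013084 [0.08102163 0.50205353 7.06859348]
54.330696615164314 [ 0.57574777  0.55690841 -3.78747003] 22.6417 [-2.13933157e-01  5.75935841e-01  1.08856717e+00 -2.19470262e-05
  1.47927750e+00 -4.98376397e-01]
54.020897905641526 23.8583
```

View pics/l1.png

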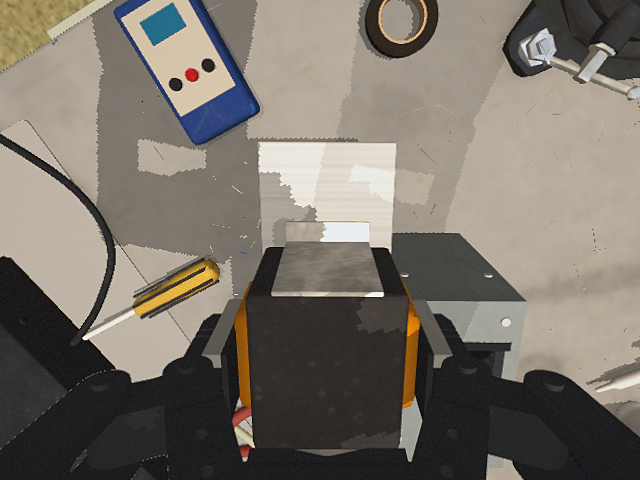

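The transformer is held square over the ledge. I'll lower it and release.

```bash
python3 - <<'E'
from h import *
a=box()["a"]
bot.servo_line(B(-45,0,125),speed=150)
print(bot.servo_line(B(-45,0,100),speed=25,until_force=4),bot.read_state()["ee_pos"][2],fbox())
bot.move_gripper(80)
bot.servo_line(B(-45,0,200),speed=200)
bot.move_gripper(0)
print(bot.read_state()["clock"])
c=look("l2");P=cloud(c);b=box()
d=P[...,:2]-np.array(b["o"]);X=d@[np.cos(a),np.sin(a)];Y=d@[-np.sin(a),np.cos(a)]
m=(P[...,2]>117)&(P[...,2]<130)&(X<-2)&(X>-95)&(abs(Y)<50)
print(m.sum(),cv2.minAreaRect(np.c_[X[m],Y[m]].astype(np.float32)),bot.read_state()["clock"])
E
```

```text
True 104.85884450143762 [-1.7  0.4  6. ]
27.4833
4433 ((-38.15219497680664, -0.365570068359375), (72.21124267578125, 84.89598083496094), 0.017472736537456512) 29.6667
```

View pics/l2.png

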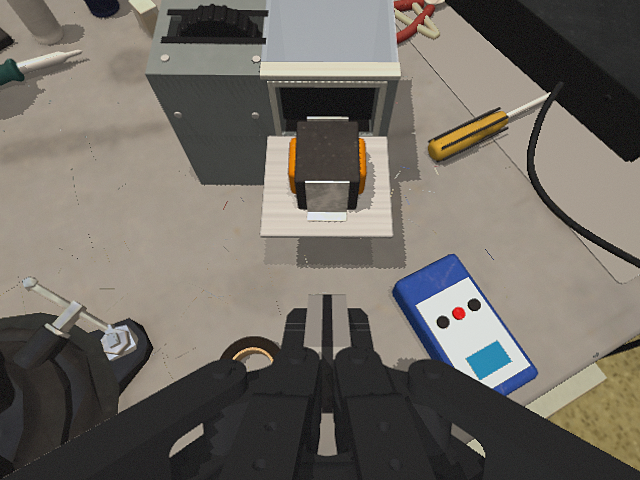

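Transformer stands square and centred on the ledge at (327,170) px, with its front near the mouth. Now the push, with closed fingers tilted 30°.

```bash
python3 - <<'E'
from h import *
a=box()["a"];o=tiltq(a,np.radians(30),1)
bot.move_to(B(-130,0,150),o)
bot.servo_line(B(-122,0,109),speed=120)
for x in (-95,-70,-50,-35,-20,-4):
    h=bot.servo_line(B(x,0,109),speed=70,until_force=25); print(x,h,fbox())
    if h: break
bot.servo_line(B(-122,0,109),speed=180)
print(bot.read_state()["clock"])
c=look("p1");P=cloud(c);b=box()
d=P[...,:2]-np.array(b["o"]);X=d@[np.cos(a),np.sin(a)];Y=d@[-np.sin(a),np.cos(a)]
print([(v,int(X[v,330]),int(P[v,330,2])) for v in range(76,140,4)],bot.read_state()["clock"])
E
```

```text
-95 False [-0.1  0.1 -0.5]
-70 False [ 0.  -0.2 -0.1]
-50 False [-1.6  0.5  0.5]
-35 False [ 0.6 -0.2 -0.3]
-20 False [-0.6 -0.3  0.3]
-4 False [-0.9  0.2  1. ]
34.1167
[(76, -1, 146), (80, 0, 140), (84, -2, 139), (88, 11, 120), (92, 12, 115), (96, 11, 111), (100, 11, 107), (104, 11, 103), (108, 10, 99), (112, 10, 94), (116, 11, 89), (120, 27, 64), (124, 15, 73), (128, 14, 69), (132, 3, 78), (136, -1, 79)] 34.8417
```

View pics/p1.png

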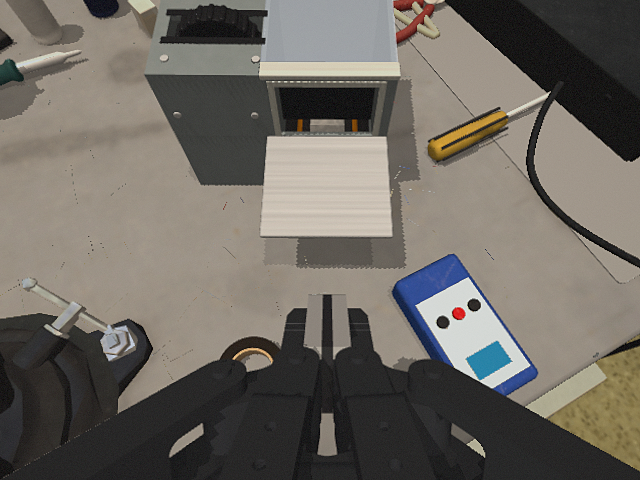

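The transformer has dropped into the bin (visible under the flap at about (325,125) px), and the flap is shut at x≈11. Now I'll roll the wheel back.

```bash
python3 - <<'E'
from h import *
a=box()["a"]
bot.move_to(B(-100,60,260),yawq(a+np.pi/2)[1])
bot.move_to(B(46,100,205),yawq(a+np.pi/2)[1])
for k in range(4):
    print([ (o[0],o[-1]) for o in stroke(-1,y0=-18,y1=21,w=3,press=7)])
bot.servo_line(B(46,60,270),speed=200)
print(bot.read_state()["clock"])
c=look("g1");P=cloud(c);b=box()
d=P[...,:2]-np.array(b["o"]);X=d@[np.cos(a),np.sin(a)];Y=d@[-np.sin(a),np.cos(a)]
for v in (95,108,122): print(v,[(u,int(Y[v,u]),int(X[v,u])) for u in range(270,390,5)])
cv2.imwrite("pics/g1z.png",cv2.resize(c["image"][0:260,140:410],None,fx=2.2,fy=2.2,interpolation=cv2.INTER_CUBIC))
print(bot.read_state()["clock"])
E
```

```text
[(True, [-2.4, -0.5, 6.6]), (np.float64(-11.0), [-0.5, 0.0, 5.8]), (np.float64(-4.0), [0.2, -1.8, 4.4]), (np.float64(3.0), [-0.4, -1.9, 5.9]), (np.float64(10.0), [-0.3, -2.2, 4.2]), (np.float64(17.0), [-0.9, -3.4, 4.8])]
[(True, [-1.9, 2.1, 7.0]), (np.float64(-11.0), [0.4, 0.6, -0.8]), (np.float64(-4.0), [-0.1, -0.1, -0.1]), (np.float64(3.0), [1.2, -1.3, 0.0]), (np.float64(10.0), [0.2, 0.6, -0.3]), (np.float64(17.0), [0.0, 0.7, -0.6])]
[(True, [-1.8, 3.1, 4.5]), (np.float64(-11.0), [-0.4, 0.1, 0.9]), (np.float64(-4.0), [0.2, 0.4, 0.3]), (np.float64(3.0), [-0.2, -0.1, -0.9]), (np.float64(10.0), [0.1, 0.3, -0.2]), (np.float64(17.0), [-0.1, -0.8, 2.0])]
[(True, [-1.6, 2.3, 5.0]), (np.float64(-11.0), [0.5, -1.1, 3.9]), (np.float64(-4.0), [0.1, -1.2, -0.5]), (np.float64(3.0), [0.4, 0.1, 0.2]), (np.float64(10.0), [-0.1, 0.1, -0.6]), (np.float64(17.0), [-0.4, -0.3, 2.2])]
46.55
95 [(270, 41, 0), (275, 37, -1), (280, 35, 4), (285, 31, 5), (290, 27, 5), (295, 23, 5), (300, 20, 5), (305, 16, 4), (310, 12, 5), (315, 8, 4), (320, 5, 5), (325, 1, 4), (330, -2, 10), (335, -6, 10), (340, -10, 10), 
[... 172 characters left out ...]
, -2), (280, 36, 5), (285, 32, 3), (290, 28, 4), (295, 24, 4), (300, 20, 4), (305, 17, 5), (310, 13, 5), (315, 9, 5), (320, 5, 4), (325, 1, 4), (330, -2, 11), (335, -6, 10), (340, -10, 10), (345, -14, 10), (350, -18, 11), (355, -22, 10), (360, -26, 11), (365, -30, 11), (370, -34, 10), (375, -45, 55), (380, -40, -2), (385, -44, -1)]
122 [(270, 45, 0), (275, 40, -2), (280, 38, 4), (285, 34, 5), (290, 29, 4), (295, 25, 4), (300, 21, 3), (305, 17, 5), (310, 13, 5), (315, 9, 4), (320, 5, 4), (325, 1, 3), (330, -2, 27), (335, -7, 26), (340, -11, 26), (345, -16, 27), (350, -20, 28), (355, -26, 38), (360, -35, 74), (365, -40, 74), (370, -45, 73), (375, -38, -2), (380, -42, -1), (385, -46, 0)]
47.875
```

View pics/g1z.png

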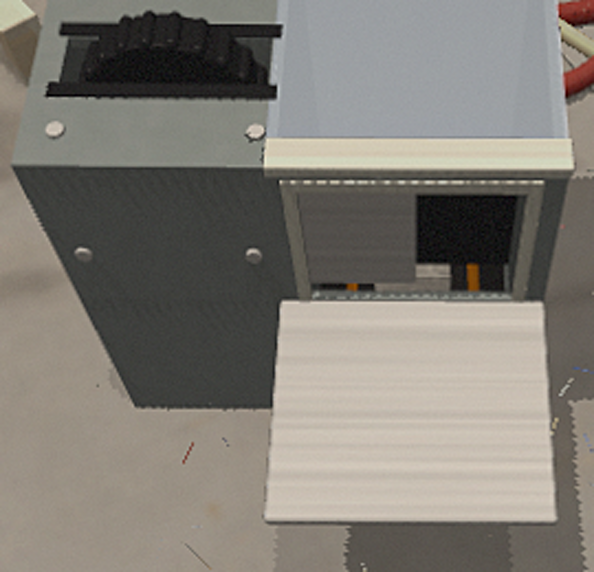

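The gate edge (416 px in the crop) sits at y≈-1.5 mm instead of -4, because the later strokes lost contact. I'll make two firmer, flatter strokes.

```bash
python3 - <<'E'
from h import *
a=box()["a"]
bot.move_to(B(46,90,200),yawq(a+np.pi/2)[1])
for k in range(2):
    print([ (o[0],o[1] if len(o)>2 else '',o[-1]) for o in stroke(-1,y0=-8,y1=13,w=9,press=9)])
bot.servo_line(B(46,75,250),speed=250)
c=look("g2");P=cloud(c);b=box()
d=P[...,:2]-np.array(b["o"]);X=d@[np.cos(a),np.sin(a)];Y=d@[-np.sin(a),np.cos(a)]
for v in (95,102,108): print(v,[(u,round(float(Y[v,u]),1),int(X[v,u])) for u in range(324,342)])
cv2.imwrite("pics/g2z.png",cv2.resize(c["image"][0:260,140:410],None,fx=2.2,fy=2.2,interpolation=cv2.INTER_CUBIC))
print(bot.read_state()["clock"])
E
```

```text
[(True, np.float64(178.6), [-1.9, 0.4, 5.9]), (np.float64(-1.0), '', [0.8, -1.4, 4.2]), (np.float64(6.0), '', [-0.1, -0.7, 3.9]), (np.float64(13.0), '', [-0.8, -0.7, 0.0])]
[(True, np.float64(177.9), [-0.8, 1.3, 6.1]), (np.float64(-1.0), '', [-0.7, 0.3, 7.8]), (np.float64(6.0), '', [-0.1, 1.5, 7.0]), (np.float64(13.0), '', [-0.2, -2.2, 3.7])]
95 [(324, 2.1, 4), (325, 1.3, 3), (326, 0.6, 5), (327, -0.2, 4), (328, -0.9, 5), (329, -1.7, 5), (330, -2.4, 5), (331, -3.2, 4), (332, -4.0, 10), (333, -4.8, 11), (334, -5.5, 10), (335, -6.3, 11), (336, -7.1, 11), (337, -7.9, 10), (338, -8.6, 11), (339, -9.4, 11), (340, -10.2, 10), (341, -11.0, 12)]
102 [(324, 2.1, 4), (325, 1.4, 5), (326, 0.6, 4), (327, -0.2, 4), (328, -0.9, 4), (329, -1.7, 4), (330, -2.5, 4), (331, -3.2, 5), (332, -4.1, 11), (333, -4.9, 11), (334, -5.7, 11), (335, -6.5, 11), (336, -7.2, 10), (337, -8.0, 10), (338, -8.8, 10), (339, -9.6, 10), (340, -10.4, 11), (341, -11.2, 11)]
108 [(324, 2.2, 4), (325, 1.4, 5), (326, 0.6, 3), (327, -0.2, 4), (328, -1.0, 5), (329, -1.7, 5), (330, -2.5, 4), (331, -3.3, 4), (332, -4.2, 11), (333, -5.0, 10), (334, -5.8, 11), (335, -6.6, 11), (336, -7.4, 11), (337, -8.2, 10), (338, -9.0, 11), (339, -9.8, 9), (340, -10.6, 11), (341, -11.4, 10)]
54.2083
```

The edge is now at about -3.7 mm, essentially shut. I'll make one more stroke against the stop, check that nothing moves, and hand in.

```bash
python3 - <<'E'
from h import *
a=box()["a"]
bot.move_to(B(46,90,200),yawq(a+np.pi/2)[1])
print([ (o[0],o[1] if len(o)>2 else '',o[-1]) for o in stroke(-1,y0=-8,y1=8,w=9,press=9)])
bot.servo_line(B(46,75,250),speed=250)
c=look("g3");P=cloud(c);b=box()
d=P[...,:2]-np.array(b["o"]);X=d@[np.cos(a),np.sin(a)];Y=d@[-np.sin(a),np.cos(a)]
e=[]
for v in (95,102,108):
    u=next(u for u in range(320,345) if X[v,u]>8); e.append((u,float(Y[v,u])))
flap=[(int(X[v,350]),int(P[v,350,2])) for v in (92,104,114)]
print(e,flap,bot.read_state()["clock"])
if all(y<-3.2 for _,y in e):
    print(bot.finish_job())
E
```

```text
[(True, np.float64(177.8), [-2.0, 2.2, 6.1]), (np.float64(-1.0), '', [-0.1, 0.5, 6.1]), (np.float64(6.0), '', [-0.1, 0.3, 6.9])]
[(332, -4.009059428837013), (332, -4.085725041606282), (332, -4.160869393768592)] [(11, 116), (10, 104), (11, 92)] 58.525
the job is handed in; nothing more can be done
None
```

The job is handed in at about 58.5 s, with the transformer inside the drop box, the flap shut behind it and the gate rolled back to its stop (edge at about y -4 mm); the arm touched none of the bystander items, though I took no final picture to check their positions.

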